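# Ease the spring clip off the clamped shaft

### The arm

A 7-joint arm with a two-finger parallel gripper is mounted at the origin on the work surface. World frame = base frame: x ahead of the robot, y to its left, z up, the work surface at z = 0. Lengths are in m, angles in rad, forces in N, time in s.
With the tool pointing down it reaches from about 0.35 to 0.775 m from the base axis. Payload 3.1 kg.
Tool frame: the origin (TCP) lies where the fingers leave the gripper's body, on its centre line; the fingertips stand 73 mm ahead of it and the grasp point (between the pads) lies 54 mm ahead of it; z points along the fingers, y is the line along which they close (so a half turn about z gives the same grasp; the last joint's range is limited). The gripper opens to 85 mm and grips with 20 to 120 N. Pads are 22 mm wide; open, the fingers measure 114 mm over their backs; the gripper's body (76 mm by 85 mm) begins 54 mm behind the grasp point. The pads swing forward as they close: fully open they stand 13 mm farther back than shut.
Start: joints at [-1.283, 0.311, 0.014, 1.512, -0.004, 1.319, -0.027], TCP at [0.178, 0.52, 0.304] pointing down, gripper open.
Joint ranges: [-2.7, 2.7], [-0.3, 1.91], [-1.27, 1.3], [0.12, 2.57], [-1.44, 4.58], [0.2, 2.03], [-3.05, 3.05]. Speed limits (rad/s): [2.79, 2.79, 3.14, 3.14, 3.14, 3.14, 3.14].

### API

Orientations are given as a rotation vector (axis times angle).
In Python, from bench import get_state, grab_frame, camera_params, r gives the robot as it stands. The module is installed in compiled form; this text tells all that it offers.
- The arm moves only by the tool send_rows, never from a script. Its argument "moves" is one flat list of numbers, 7 for each row, row after row: the shift along the tool's x, y, z in mm, then the turn, a rotation vector about the tool's x, y, z in rad, then the finger opening in mm, from 0 to 85.4. A call has 1 to 20 rows; each row is the pose to reach, as a shift and turn from the pose commanded when the call began, along the tool's axes at that moment; what a row does not reach only later rows make up. A row lasts 1/10 s, in which the tool goes at most 50 mm and 8.59 degrees, less where a joint would pass 70% of its speed; a pose out of reach is approached as far as the arm can. A call with a gripper value outside its range is refused whole. The fingers move at their own pace and stop on an object; "squeeze" is the grip in N (left out, the last holds). Time passes only in rows, so rows that repeat a pose let the fingers close. It gives the time, the measured TCP pose, the force, the opening and the grip force at its end, in the units of the state.
- get_state(): the state, without advancing time (a new reading comes with each control period).
- grab_frame(name): name is "scene" or "top"; returns the picture (480x640x3 uint8, blue, green, red); there is no depth.
- camera_params(name): a dict with "intrinsics" (3x3 intrinsics, pixels), "k1" (the pictures are not rectified: a ray, as slopes to the right and down, at radius r is drawn at 1 + k1 r^2 times it, then the intrinsics apply), "R" (3x3) and "t" (3): a world point X has camera coordinates R X + t. Camera axes: x right, y down, z forward; pixel columns grow to the right and rows downward; lengths in m; the calibration is good to about 2 mm. A picture is of the moment at which its call begins. camera_params takes no time and is no camera call.
- r.close_job(): hands the job in; it is judged then, once.
The state is a dict: "t": time; "qpos": joint angles; "qd": joint speeds; "tau": joint torques, N m; "ee_pos": TCP position; "tool_rot": TCP orientation; "wrist_force": force on the tool from outside, world axes, zero at the start; "torque": the same for the moment, N m; "grip_width": opening from 0.0 (shut) to 1.0 (fully open); "grip_force": force on a finger pad.
Only numpy, scipy, OpenCV 4.12 (cv2) and the standard library are available. Lean on these libraries where they do the work, as an engineer would, in place of code of your own. Each camera call takes 0.05 s, during which the arm holds its last target. There are 200 camera calls.

### The job

Take the steel wedge from its wooden block and work it gently down between the shaft standing in the vise and the bow of the spring clip, until the clip spreads, comes off the shaft and drops into the tray below. Feel for the gap with only a light touch of the blade on the shaft. Move the clip with the wedge only, never with the gripper, and never press the wedge hard on the clip, the shaft or the vise; leave the other things on the bench alone. Then stand the wedge back in its block, fully home, and let go.

Things in the scene. Friction and masses are not known exactly. Their poses are not given: they have to be found in the camera images.
- vise: Small grey bench vise, aluminium jaw caps, fixed. Origin: on the bench exactly under the axis of the shaft clamped in it; z up; x runs along the jaws, out of the end where clip bow and tray are; y: the way the jaws close. Jaw tops flat, 90 mm above the bench, from x = -44 to +20 mm. Screw and cross bar stick out to y = -78 mm, 70 mm high; nothing is higher than the shaft.
- shaft_top (a point): Centre of the top face of the upright steel shaft, 20 mm in diameter, 110 mm above the bench, clamped between the jaws; axes as the vise.
- jaw_end (a point): Point in the gap between the jaws at their end, level with their tops, 20 mm from the shaft's axis; axes as the vise. The gap is 20 mm wide (y = -10 to +10 mm), so the blade can pass down between the jaws; a rigid guide bar crosses it 46 mm above the bench.
- clip: Horseshoe spring clip of dark oiled steel, 6 mm thick, about 33 mm long and 32 mm wide, flat on the jaw tops around the shaft. Origin: on the shaft's axis while fitted, at the underside (90 mm above the bench); x points from shaft to bow, z up. Two sprung legs run from the bow's ends past the shaft, each with an inward lug that grips behind it; they spread outwards.
- clip_bow (a point): Middle of the bow: a straight bar along y, 5 mm (x) by 6 mm (z) in section, square-edged, 15.5 mm from the clip's origin; axes as the clip. Between bow and shaft is a gap of only 3 mm, 14 mm wide (y = -7 to +7). The lugs let go when the bow is pushed about 8 mm along +x, for which a downward push of 4 to 7 N on the wedge is enough (over about 10 N is too hard); pushed 12 to 16 mm it tips over the jaws' end and drops into the tray.
- wedge: Hand wedge, 126 mm, 160 g: steel blade 66 mm long, 9 mm wide (y), under a wooden handle. Origin: the blade's nominal place: tip's lower edge, mid-width, on the flat face; z from tip to handle. The flat face, nominally x = 0, goes against the shaft; the other slopes: 2 mm thick at the tip, growing 0.4 mm per mm, 18 mm thick from 40 mm above the tip up.
- wedge_grip (a point): Centre of the wedge's upright wooden handle, 96 mm above the tip and 9 mm to +x of the nominal flat face; axes as the wedge. Handle: 30 mm (x) by 24 mm (y), 60 mm high. The blade is clamped in it with play: it sits firm, but anywhere up to 6 mm to +x or -x of its nominal place, different each time and not measured, so its flat face must be found by a light touch (2 to 3 N) on the shaft.
- block: Dark wooden block, 80 mm (x) by 60 mm (y) by 70 mm high, fixed, with an upright through slot 36 mm (x) by 14 mm (y) in its middle. Origin: centre of its underside. The wedge stands in it tip down, the handle's lower end resting on the block's top; its axes are then parallel to the block's and its origin is 9 mm to -x of the block's, 4 mm above the bench.
- tray: Open aluminium tray, 126 mm (x) by 124 mm (y), 28 mm high, 3 mm walls and floor, 0.6 kg, standing loose on the bench under the jaws' end. Origin: centre of its underside.
- t_handle: Bystander: chrome T-handle socket wrench lying flat, 190 mm long, 160 mm over the cross bar, 22 mm high. Origin: under the middle of the cross bar; x along the shaft to the socket.
- washer_tin: Bystander: open round tin of copper crush washers, 68 mm across, 26 mm high. Origin: centre of its underside.
- link_gauge: Bystander: flat steel link plate gauge with four holes, 120 x 24 x 4 mm. Origin: centre of its underside.
- pedal_pad: Bystander: worn black plastic brake pedal pad, 75 x 45 x 17 mm. Origin: centre of its underside.
- spanner: Bystander: steel spanner lying flat, 170 mm long. Origin: under its middle.
- driver: Bystander: screwdriver lying flat, about 200 mm long. Origin: under its middle.
- oil_bottle: Bystander: grey plastic oil bottle standing up, 56 mm across, 150 mm high. Origin: centre of its underside.
Mind the look-alikes: they are no part of the job. Of the things that look like the block, the largest one is meant.

How it is judged:
By the outcome, as a careful person would: the job done as asked, in the order asked, and still so for the second after the job is handed in, with the robot touching nothing.
It also fails if it takes over 70 s, if anything falls off the work surface, if the arm or the gripper's body presses on something with over 40 N, if the wrist force passes 120 N, or if a joint passes its speed limit or range.

## Working session

There is one attempt and no reset: what is moved stays moved. The work goes in short steps, Python scripts to look and compute and a tool call to move; the robot and the scene stay as the last step left them, time stands still between calls to the robot, and variables do not carry over. Pictures are saved under pics/ and viewed, at most 10 in all, crops included, and the job is handed in when it is done.

Besides the shell and the picture viewer there is one more tool, called after ">>>" as name(argument=value, ...), one argument or row to a line, values as JSON. send_rows: Moves the arm, as the interface text tells. Its arguments: {"type":"object","properties":{"moves":{"type":"array","items":{"type":"number"}},"squeeze":{"type":"number"}},"required":["moves"]}

```bash
mkdir -p pics; python3 - <<'E'
from bench import *
import cv2,numpy as np
for n in("scene","top"):
    cv2.imwrite(f"pics/{n}0.png",grab_frame(n)); p=camera_params(n)
    print(n,np.round(p["intrinsics"],1).tolist(),p["k1"],np.round(p["R"],3).tolist(),np.round(p["t"],3))
print(get_state())
E
```

```text
scene [[623.1, 0.0, 321.1], [0.0, 623.1, 239.8], [0.0, 0.0, 1.0]] 0.0198525064383394 [[0.759, 0.651, 0.016], [0.53, -0.605, -0.594], [-0.377, 0.459, -0.804]] [-0.429 -0.231  1.911]
top [[590.7, 0.0, 310.5], [0.0, 590.7, 255.1], [0.0, 0.0, 1.0]] -0.17806230112667076 [[-0.023, -1.0, 0.003], [-0.996, 0.023, -0.088], [0.088, -0.006, -0.996]] [0.018 0.524 1.407]
{'t': 0.1, 'qpos': array([-1.28269943,  0.31162487,  0.0139799 ,  1.51290984, -0.00437667,
        1.31920429, -0.02720654]), 'qd': array([ 0.00094575, -0.00182305,  0.00151405, -0.00397863,  0.00179551,
       -0.0015197 , -0.00145946]), 'tau': array([ 8.95923131e-04, -3.80856514e+01,  1.46869593e-01, -2.31241965e+01,
        1.24110351e-02,  8.17807799e-03, -1.49052858e-05]), 'ee_pos': array([0.17793487, 0.51988611, 0.30293565]), 'tool_rot': array([-0.51552266, -3.09876024,  0.00330195]), 'wrist_force': array([ 0.02822712, -0.34474686,  0.34742761]), 'torque': array([0.03175451, 0.0017641 , 0.01317962]), 'grip_force': 0.0, 'grip_width': 0.9940782072864711}
```

View pics/scene0.png

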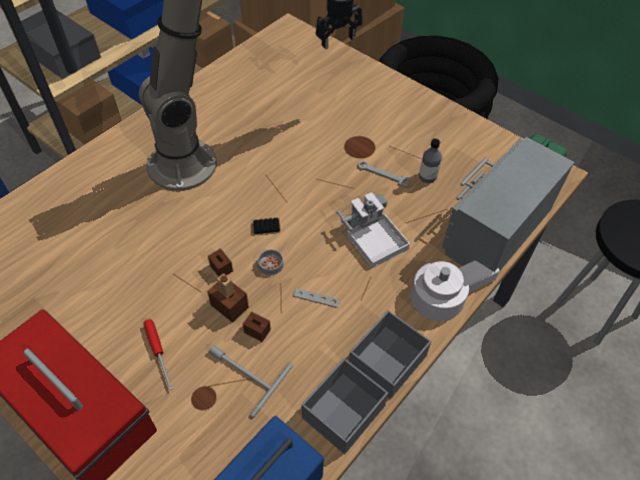

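View pics/top0.png

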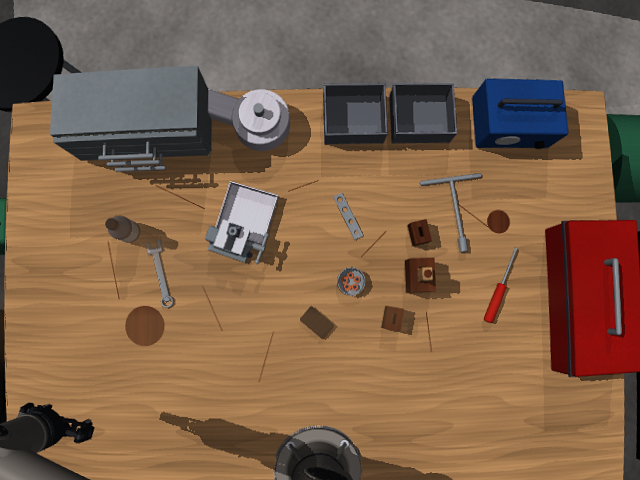

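The scene and top views show three dark, slotted block-like things: top (421,275), which is the largest and has the wedge handle in it, (419,234), small, and (397,319), small. The brown pad at (317,322) is not a block. I choose (421,275), scene (228,298). The vise is at top (236,232), scene (368,208). Now a close crop to check.

```bash
cat > h.py <<'E'
from bench import *
import cv2,numpy as np
from scipy.spatial.transform import Rotation as Ro
from scipy.optimize import least_squares
P={n:camera_params(n) for n in("scene","top")}
def proj(n,X):
    p=P[n];c=np.atleast_2d(X)@p["R"].T+p["t"];s=c[:,:2]/c[:,2:]
    s=s*(1+p["k1"]*(s**2).sum(1,keepdims=True));K=p["intrinsics"]
    return s*[K[0,0],K[1,1]]+K[:2,2]
def onz(n,uv,z):
    "world point at height z seen at pixel uv"
    f=lambda q:(proj(n,[q[0],q[1],z])[0]-uv)
    return least_squares(f,[.5,0],x_scale=.1).x
def crop(im,u,v,w,h,k): return cv2.resize(im[v:v+h,u:u+w],None,fx=k,fy=k,interpolation=cv2.INTER_CUBIC)
E
python3 - <<'E'
from h import *
t=cv2.imread("pics/top0.png");s=cv2.imread("pics/scene0.png")
a=np.hstack([crop(t,390,245,80,60,5),crop(t,200,195,80,60,5)])
b=np.hstack([crop(s,190,262,80,60,5),crop(s,335,185,80,60,5)])
cv2.imwrite("pics/c1.png",np.vstack([a,b]))
E
```

```text
(no output)
```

View pics/c1.png

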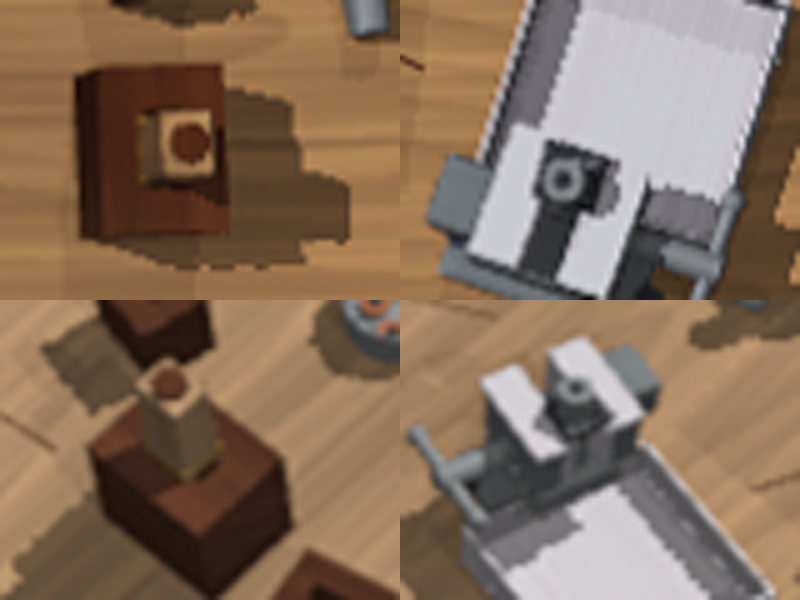

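The crop confirms the large block with the wooden wedge handle standing in it (handle top ≈ top (428,273)). The shaft top is at top ≈(232.8,231), scene ≈(370,202.4). The jaws run up and to the right towards the tray. I'll zoom once to get the angles.

```bash
python3 - <<'E'
from h import *
t=cv2.imread("pics/top0.png");s=cv2.imread("pics/scene0.png")
a=np.hstack([crop(t,212,216,40,30,10),crop(s,349,190,40,30,10)])
b=np.hstack([crop(t,405,255,40,40,10)[:300],crop(s,205,274,50,38,8)[:300]])
cv2.imwrite("pics/c2.png",np.vstack([a,b]))
def joint(ut,us,z):
    f=lambda q:np.r_[proj("top",[*q,z])[0]-ut,proj("scene",[*q,z])[0]-us]
    r=least_squares(f,[.5,0],x_scale=.1);return r.x,r.fun
print("shaft",onz("top",[232.8,231],.11),onz("scene",[370,202.4],.11))
print("handle",onz("top",[427.6,273.6],.13),)
print("blocktop",[onz("top",u,.07).round(4) for u in([410,258.4],[434.4,258],[435.8,291.8],[411,292.6])])
print("blocktop scene",[onz("scene",u,.07).round(4) for u in([190+90/5,262+148/5],[190+200/5,262+230/5],[190+282/5,262+160/5])])
E
```

```text
shaft [0.57554468 0.1830053 ] [0.57875035 0.18494157]
handle [ 0.46643106 -0.25597382]
blocktop [array([ 0.5064, -0.2277]), array([ 0.506, -0.286]), array([ 0.4262, -0.2862]), array([ 0.426 , -0.2271])]
blocktop scene [array([ 0.4344, -0.2843]), array([ 0.5095, -0.2814]), array([ 0.5115, -0.2263])]
```

View pics/c2.png

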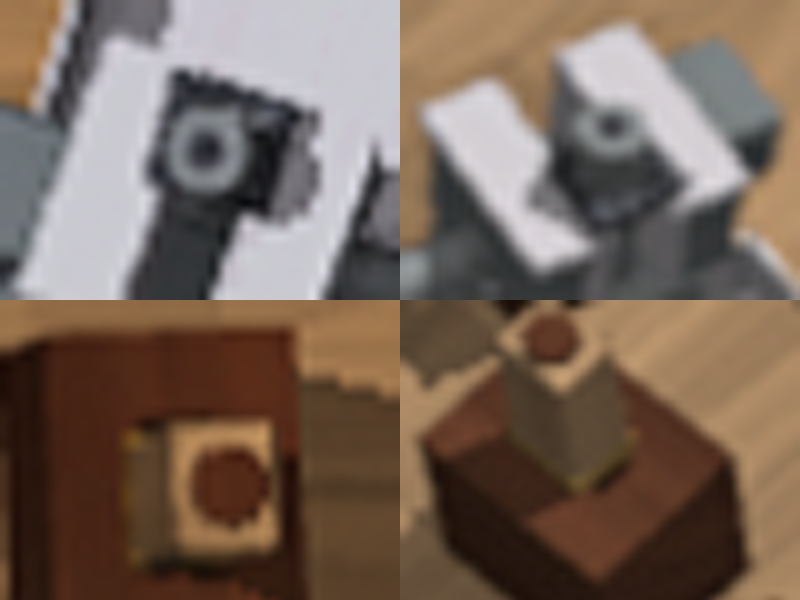

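The crop shows the shaft top ring centred at top (232.8,231.1), scene (370.2,202.7). The jaw edges lean about 18° in the top view. The handle is square to the block.

```bash
python3 - <<'E'
from h import *
T=lambda u,v:(212+u/10,216+v/10)
S=lambda u,v:(349+(u-400)/10,190+v/10)
def ang(n,a,b,z=.09):
    d=onz(n,b,z)-onz(n,a,z);return np.degrees(np.arctan2(d[1],d[0])).round(1),(np.hypot(*d)*1e3).round(1)
for a,b in(((18,290),(107,38)),((212,300),(240,210)),((328,290),(375,145))):print("top x",ang("top",T(*a),T(*b)))
for a,b in(((305,110),(175,72)),((270,215),(155,180))):print("top clip y",ang("top",T(*a),T(*b)))
for a,b in(((635,22),(748,170)),((422,105),(545,270))):print("sc x",ang("scene",S(*a),S(*b)))
print("shaft",onz("top",T(207,150),.11),onz("scene",S(613,127),.11))
B=lambda u,v:(205+(u-400)/8,274+(v-300)/8)
for q in((422,438),(735,458),(600,585)):print("blk",onz("scene",B(*q),.07))
print("handle sc",onz("scene",B(553,340),.13))
E
```

```text
top x (np.float64(-20.0), np.float64(62.3))
top x (np.float64(-18.0), np.float64(21.9))
top x (np.float64(-18.7), np.float64(35.4))
top clip y (np.float64(72.3), np.float64(31.8))
top clip y (np.float64(71.7), np.float64(28.2))
sc x (np.float64(-21.3), np.float64(60.1))
sc x (np.float64(-20.7), np.float64(65.8))
shaft [0.5755504  0.18323544] [0.58001279 0.18464361]
blk [ 0.43314202 -0.28404317]
blk [ 0.51189135 -0.22504112]
blk [ 0.5128134  -0.28465135]
handle sc [ 0.47049538 -0.25449719]
```

```bash
cat >> h.py <<'E'
def go(x,y,z,az):
    "print shift (mm) and turn (rad) in tool axes to TCP x,y,z, tool down, tool y at azimuth az (deg)"
    s=get_state();R=Ro.from_rotvec(s["tool_rot"]);a=np.radians(az)
    Y=np.array([np.cos(a),np.sin(a),0]);Z=np.array([0,0,-1.]);G=Ro.from_matrix(np.c_[np.cross(Y,Z),Y,Z])
    print("shift",(R.inv().apply(np.array([x,y,z])-s["ee_pos"])*1e3).round(1),"turn",(R.inv()*G).as_rotvec().round(4))
def st():
    s=get_state();R=Ro.from_rotvec(s["tool_rot"]).as_matrix()
    print("t",round(s["t"],2),"p",(s["ee_pos"]*1e3).round(1),"az",np.degrees(np.arctan2(R[1,1],R[0,1])).round(2),"tilt",R[:,2].round(4),"F",s["wrist_force"].round(2),"M",s["torque"].round(2),"grip",s["grip_width"].round(3),s["grip_force"],"q",s["qpos"].round(2))
E
python3 -c "
from h import *
go(.469,-.2555,.25,0);st()"
```

```text
shift [-526.4 -639.3   54.3] turn [-0.0018  0.0014  1.2411]Traceback (most recent call last):
  File "<string>", line 3, in <module>
    go(.469,-.2555,.25,0);st()
                          ~~^^
  File "h.py", line 22, in st
    print("t",round(s["t"],2),"p",(s["ee_pos"]*1e3).round(1),"az",np.degrees(np.arctan2(R[1,1],R[0,1])).round(2),"tilt",R[:,2].round(4),"F",s["wrist_force"].round(2),"M",s["torque"].round(2),"grip",s["grip_width"].round(3),s["grip_force"],"q",s["qpos"].round(2))
                                                                                                                                                                                                      ^^^^^^^^^^^^^^^^^^^^^
AttributeError: 'float' object has no attribute 'round'
```

>>> send_rows(
  moves=[-526,-639,54,0,0,1.241,85,-526,-639,54,0,0,1.241,85,-526,-639,54,0,0,1.241,85,-526,-639,54,0,0,1.241,85,-526,-639,54,0,0,1.241,85,-526,-639,54,0,0,1.241,85,-526,-639,54,0,0,1.241,85,-526,-639,54,0,0,1.241,85,-526,-639,54,0,0,1.241,85,-526,-639,54,0,0,1.241,85,-526,-639,54,0,0,1.241,85,-526,-639,54,0,0,1.241,85,-526,-639,54,0,0,1.241,85,-526,-639,54,0,0,1.241,85,-526,-639,54,0,0,1.241,85,-526,-639,54,0,0,1.241,85,-526,-639,54,0,0,1.241,85,-526,-639,54,0,0,1.241,85,-526,-639,54,0,0,1.241,85,-526,-639,54,0,0,1.241,85],
  squeeze=40,
)

```text
t: 2.1
ee_pos: [0.4688, -0.2529, 0.2495]
tool_rot: [-2.218, -2.222, -0.001]
wrist_force: [0.1, -0.6, 0.0]
grip_width: 0.997
grip_force: 0.0
```

```bash
sed -i 's/s\["grip_width"\].round(3)/s["grip_width"]/' h.py; python3 -c "
from h import *
go(.469,-.2555,.154,0);st()
cv2.imwrite('pics/t2.png',grab_frame('top'));s=grab_frame('scene')
cv2.imwrite('pics/c3.png',np.hstack([crop(cv2.imread('pics/t2.png'),370,225,100,80,4),crop(s,170,220,100,80,4)]))"
```

```text
shift [-2.8  0.3 95.5] turn [-0.0007 -0.0019  0.0018]
t 2.1 p [ 468.8 -252.9  249.5] az 0.1 tilt [-7.0e-04  1.9e-03 -1.0e+00] F [ 0.07 -0.6   0.05] M [ 0.02 -0.03  0.  ] grip 0.9967651310496664 0.0 q [-0.19  0.41  0.89  1.67 -0.34  1.22  0.77]
```

View pics/c3.png

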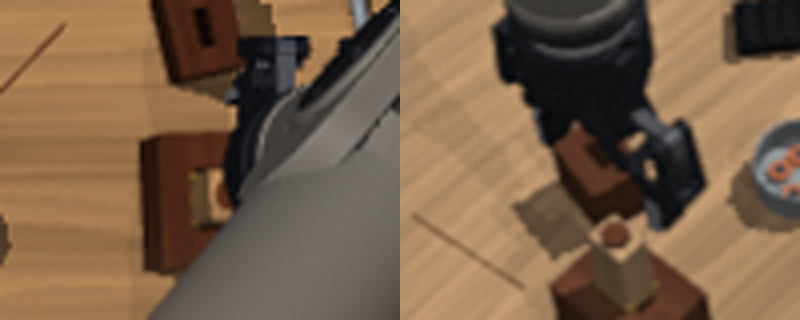

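>>> send_rows(
  moves=[-2.5,0,50,0,0,0,85,-2.5,0,80,0,0,0,85,-2.5,0,95.5,0,0,0,85,-2.5,0,95.5,0,0,0,85,-2.5,0,95.5,0,0,0,50,-2.5,0,95.5,0,0,0,30,-2.5,0,95.5,0,0,0,20,-2.5,0,95.5,0,0,0,20,-2.5,0,95.5,0,0,0,20,-2.5,0,95.5,0,0,0,20,-2.5,0,95.5,0,0,0,20,-2.5,0,95.5,0,0,0,20],
  squeeze=60,
)

```text
t: 3.4
ee_pos: [0.4693, -0.2575, 0.1556]
tool_rot: [2.221, 2.22, 0.001]
wrist_force: [-1.3, 0.7, 6.0]
grip_width: 0.347
grip_force: 59.8
```

```bash
python3 -c "
from h import *
st()"
```

```text
t 3.4 p [ 469.3 -257.5  155.6] az -0.0 tilt [ 1.6e-03 -4.0e-04 -1.0e+00] F [-1.25  0.66  5.97] M [0.15 0.27 0.  ] grip 0.34746286172827706 59.8092520236969 q [-0.13  0.52  0.82  1.78 -0.44  1.03  0.86]
```

>>> send_rows(
  moves=[0,0,0,0,0,0,20,0,0,0,0,0,0,20,0,0,-10,0,0,0,20,0,0,-30,0,0,0,20,0,0,-60,0,0,0,20,0,0,-90,0,0,0,20,0,0,-120,0,0,0,20,0,0,-145,0,0,0,20,0,0,-145,0,0,0,20,0,0,-145,0,0,0,20],
  squeeze=100,
)

```text
t: 4.4
ee_pos: [0.4687, -0.2568, 0.2992]
tool_rot: [-2.221, -2.221, -0.001]
wrist_force: [0.6, -0.3, -1.8]
grip_width: 0.339
grip_force: 98.8
```

```bash
python3 -c "
from h import *
st();go(.45,0,.3,-19)
s=grab_frame('scene');g=get_state()['ee_pos'];tip=g-[0,0,.15]
u,v=proj('scene',tip)[0].astype(int);print(u,v)
cv2.imwrite('pics/c4.png',crop(s,u-30,v-40,60,60,10))"
```

```text
t 4.4 p [ 468.7 -256.8  299.2] az 0.01 tilt [ 2.e-04  4.e-04 -1.e+00] F [ 0.61 -0.29 -1.76] M [-0.01 -0.03  0.01] grip 0.3387028283605314 98.76758337020874 q [-0.2   0.37  0.91  1.59 -0.3   1.33  0.75]
shift [256.8 -18.7  -0.7] turn [ 1.000e-04 -4.000e-04  3.317e-01]
222 274
```

View pics/c4.png

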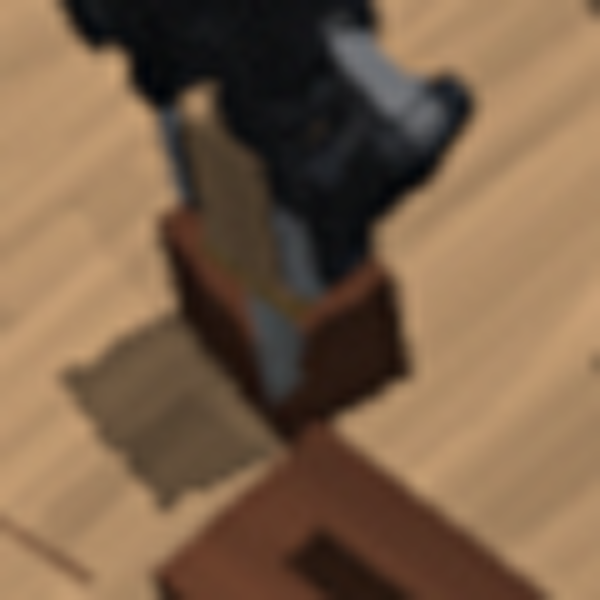

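The crop shows the handle in the fingers and the blade from the ferrule ≈(245..308,300..320) down to the tip ≈(265..298,398). I'll check which side is the flat one by projecting both cases.

```bash
python3 - <<'E'
from h import *
g=get_state()['ee_pos']; o=g-[0,0,.15]
im=cv2.imread("pics/c4.png");outs=[]
def px(p): return ((proj('scene',p)[0]-[192,234]+.5)*10-.5)
# handle check
for q in((-.015,-.012),(.015,-.012),(.015,.012)):
    print("handle bottom",px(o+[*q,.066]).round(0),"top",px(o+[*q,.126]).round(0))
for nm,s in(("A",1),("B",-1)):
  for d in(-6,0,6):
    print(nm,d,[px(o+np.array([s*(x-9)+d,y,z])/1e3).round(0).tolist() for x,y,z in((0,-4.5,66),(18,-4.5,66),(18,-4.5,40),(2,-4.5,0),(0,-4.5,0),(2,4.5,0),(0,4.5,0),(18,4.5,40))])
  # colour overlay for visual check not needed
hsv=cv2.cvtColor(im,cv2.COLOR_BGR2HSV)
for r in range(280,430,15):
    row=im[r,200:350:10].astype(int);print(r,[f"{b-rr}" for b,gg,rr in row])
E
```

```text
handle bottom [191. 254.] top [157. 101.]
handle bottom [281. 325.] top [250. 173.]
handle bottom [356. 260.] top [328. 107.]
A -6 [[214.0, 234.0], [269.0, 276.0], [281.0, 339.0], [254.0, 395.0], [248.0, 391.0], [281.0, 372.0], [276.0, 367.0], [309.0, 315.0]]
A 0 [[232.0, 248.0], [287.0, 290.0], [299.0, 353.0], [272.0, 409.0], [266.0, 404.0], [299.0, 385.0], [293.0, 381.0], [327.0, 329.0]]
A 6 [[250.0, 262.0], [305.0, 304.0], [317.0, 367.0], [289.0, 423.0], [283.0, 418.0], [316.0, 399.0], [310.0, 395.0], [345.0, 343.0]]
B -6 [[269.0, 276.0], [214.0, 234.0], [228.0, 297.0], [295.0, 427.0], [301.0, 432.0], [322.0, 404.0], [328.0, 408.0], [256.0, 273.0]]
B 0 [[287.0, 290.0], [232.0, 248.0], [246.0, 311.0], [312.0, 441.0], [318.0, 446.0], [340.0, 417.0], [345.0, 422.0], [274.0, 287.0]]
B 6 [[305.0, 304.0], [250.0, 262.0], [264.0, 325.0], [330.0, 455.0], [336.0, 460.0], [357.0, 431.0], [363.0, 436.0], [291.0, 301.0]]
280 ['-35', '-49', '-54', '-53', '-48', '-39', '-37', '-34', '-21', '-3', '7', '8', '6', '-2', '-19']
295 ['-22', '-31', '-43', '-54', '-49', '-30', '-28', '-38', '-40', '-31
[... 184 characters left out ...]
 '-32', '-4', '8', '4', '-11', '-33', '-42', '-32', '-24', '-21']
340 ['-26', '-19', '-21', '-23', '-29', '-26', '-8', '3', '5', '2', '-8', '-21', '-24', '-22', '-24']
355 ['-35', '-27', '-23', '-23', '-23', '-19', '-7', '1', '4', '1', '-10', '-22', '-26', '-26', '-24']
370 ['-42', '-39', '-30', '-22', '-21', '-22', '-10', '3', '5', '1', '-11', '-25', '-27', '-25', '-25']
385 ['-42', '-42', '-41', '-37', '-28', '-21', '-14', '-3', '1', '-5', '-15', '-24', '-25', '-23', '-25']
400 ['-39', '-41', '-45', '-43', '-36', '-26', '-16', '-11', '-12', '-21', '-26', '-25', '-24', '-22', '-20']
415 ['-38', '-38', '-42', '-47', '-47', '-41', '-31', '-21', '-21', '-23', '-24', '-25', '-24', '-29', '-46']
```

Case A fits: the tip was seen at (265–298, 385–400), the prediction for the flat face towards −x is (266–299, 381–409), and the flipped case would end lower and farther right. So wedge +x = tool y now. Next I carry it to beside the shaft.

```bash
python3 -c "
from h import *
go(.6153,.1696,.29,-19)"
```

```text
shift [425.9 147.    8.6] turn [-0.002  -0.0011  0.3317]
```

>>> send_rows(
  moves=[30,10,8.6,0,0,0.03,20,60,20,8.6,0,0,0.06,20,100,35,8.6,0,0,0.1,20,140,48,8.6,0,0,0.14,20,180,62,8.6,0,0,0.18,20,220,76,8.6,0,0,0.22,20,260,90,8.6,0,0,0.25,20,300,104,8.6,0,0,0.29,20,340,117,8.6,0,0,0.332,20,375,129,8.6,0,0,0.332,20,405,140,8.6,0,0,0.332,20,418,144,8.6,0,0,0.332,20,425.9,147,8.6,0,0,0.332,20,425.9,147,8.6,0,0,0.332,20,425.9,147,8.6,0,0,0.332,20,425.9,147,8.6,0,0,0.332,20],
)

```text
t: 6.05
ee_pos: [0.6157, 0.1662, 0.2912]
tool_rot: [2.561, 1.819, -0.0]
wrist_force: [-0.0, -0.7, -1.7]
grip_width: 0.337
grip_force: 98.7
```

```bash
python3 - <<'E'
from h import *
st()
go(.6153,.1696,.2535,-19)
E
```

```text
t 6.05 p [615.7 166.2 291.2] az -19.24 tilt [ 2.e-04 -8.e-04 -1.e+00] F [-0.02 -0.7  -1.72] M [-0.05 -0.02  0.01] grip 0.3365627205470154 98.7469232082367 q [-0.78  0.61  0.85  1.29 -0.45  1.44 -0.31]
shift [ 3.1 -1.5 37.7] turn [ 0.0004  0.0007 -0.0042]
```

>>> send_rows(
  moves=[1,-1,20,0,0,0,20,1,-1,30,0,0,0,20,1,-1,36,0,0,0,20,1,-1,36,0,0,0,20,1,-1,36,0,0,0,20],
)

```text
t: 6.55
ee_pos: [0.6154, 0.1699, 0.2552]
tool_rot: [2.558, 1.823, 0.001]
wrist_force: [0.7, 0.7, -3.0]
grip_width: 0.339
grip_force: 98.8
```

```bash
python3 - <<'E'
from h import *
st()
s=grab_frame('scene');t=grab_frame('top')
cv2.imwrite("pics/s5.png",s);cv2.imwrite("pics/t5.png",t)
cv2.imwrite("pics/c5.png",np.hstack([crop(s,350,165,50,60,8),crop(t,210,205,50,60,8)]))
E
```

```text
t 6.55 p [615.4 169.9 255.2] az -19.04 tilt [ 6.e-04 -0.e+00 -1.e+00] F [ 0.72  0.74 -2.99] M [ 0.03 -0.01 -0.02] grip 0.3385947437144865 98.78227829933167 q [-0.79  0.63  0.83  1.35 -0.46  1.36 -0.29]
```

View pics/c5.png

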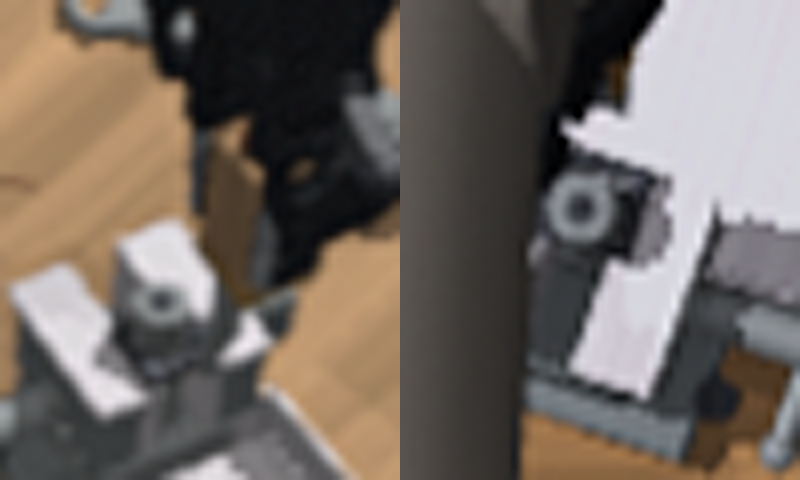

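The crop shows the shaft ring at (158,300). The handle is above right, and the dark blade narrows down from (235,300) to about (215,345), in front of the right jaw cap. I'll compare this with the projected blade.

```bash
python3 - <<'E'
from h import *
g=np.array([.6154,.1699,.2552]);a=np.radians(-19)
U=np.array([np.cos(a),np.sin(a),0]);V=np.array([-U[1],U[0],0]);Z=np.array([0,0,1.])
px=lambda p:((proj('scene',p)[0]-[350,165]+.5)*8-.5).round().tolist()
sh=np.array([.578,.184,0]);print("shaft top",px(sh+.11*Z),"jaw ends",[px(sh+.02*U+y*V+.09*Z) for y in(-.01,.01,.03)], "clip bow ends",[px(sh+.018*U+y*V+.096*Z) for y in (-.016,.016)])
for d in(-6,0,6):
  print(d,[px(g-.1515*Z+((x-9+d)*U+y*V+z*Z)/1e3) for x,y,z in((0,-4.5,0),(2,-4.5,0),(2,4.5,0),(18,-4.5,40),(18,-4.5,66),(0,-4.5,66))])
print("handle bottom",[px(g-.0855*Z+(x*U+y*V)/1e3) for x,y in((-15,-12),(15,-12),(15,12))])
print("handle bottom with y+4",[px(g-.0855*Z+(x*U+(y+4)*V)/1e3) for x,y in((-15,-12),(15,-12),(15,12))])
s=cv2.imread("pics/s5.png")
cv2.imwrite("pics/c6.png",crop(s,362,190,30,22,26))
E
```

```text
shaft top [160.0, 303.0] jaw ends [[163.0, 392.0], [212.0, 369.0], [261.0, 346.0]] clip bow ends [[146.0, 383.0], [225.0, 347.0]]
-6 [[185.0, 371.0], [188.0, 375.0], [210.0, 365.0], [225.0, 331.0], [232.0, 280.0], [202.0, 243.0]]
0 [[195.0, 383.0], [198.0, 387.0], [220.0, 377.0], [235.0, 343.0], [242.0, 292.0], [212.0, 256.0]]
6 [[205.0, 395.0], [208.0, 399.0], [230.0, 389.0], [245.0, 356.0], [253.0, 305.0], [222.0, 268.0]]
handle bottom [[182.0, 252.0], [233.0, 314.0], [295.0, 285.0]]
handle bottom with y+4 [[193.0, 247.0], [244.0, 309.0], [305.0, 281.0]]
```

View pics/c6.png

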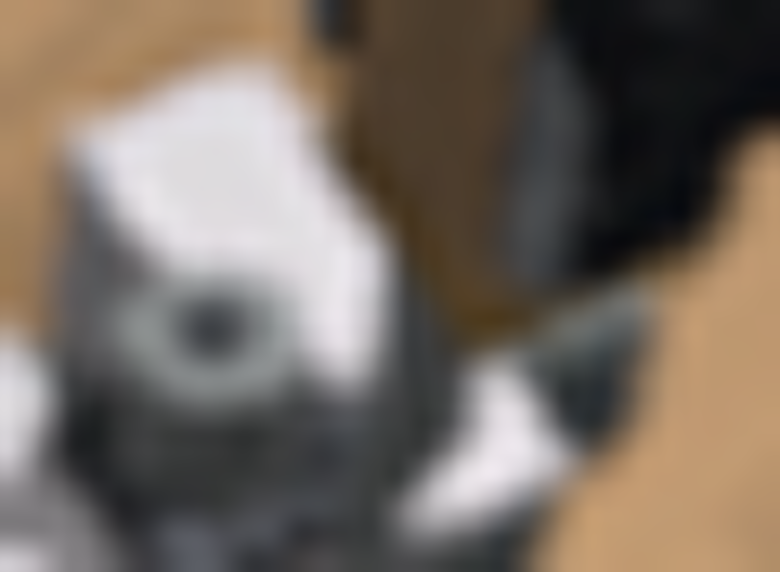

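```bash
python3 - <<'E'
from h import *
a=cv2.imread("pics/scene0.png");b=cv2.imread("pics/s5.png")
ga,gb=[cv2.cvtColor(i,cv2.COLOR_BGR2GRAY) for i in(a,b)]
print("     "+" ".join(f"{c:3d}" for c in range(366,392)))
for r in range(196,217):
    print(r,"a"," ".join(f"{v:3d}" for v in ga[r,366:392]));print(r,"b"," ".join(f"{v:3d}" for v in gb[r,366:392]))
E
```

```text
366 367 368 369 370 371 372 373 374 375 376 377 378 379 380 381 382 383 384 385 386 387 388 389 390 391
196 a 200 212 209 208 209 209 211 210 202 165 126 125 126 128 129 130 130 133 141 148 149 148 144 141 140 140
196 b 213 224 220 220 220 221 224 215 162  72  56  62  62  64  60  55  65  65  41  17  16  18  16  35  99 146
197 a 181 216 213 209 210 209 210 211 210 189 146 126 126 128 130 131 131 130 139 149 149 145 141 141 141 141
197 b 192 228 224 220 220 219 222 225 200 130  65  58  61  64  61  61  73  68  44  23  18  14  13  43 113 154
198 a 141 196 213 210 210 210 209 210 211 205 181 147 128 127 129 130 130 130 135 145 145 144 141 141 141 143
198 b 151 208 226 223 222 222 221 224 222 183 109  60  62  65  61  64  76  62  33  22  13  15  23  73 128 155
199 a  97 146 195 208 205 212 210 210 210 211 205 182 146 127 128 130 130 130 131 134 139 142 141 140 143 147
199 b 104 156 205 220 217 224 223 223 225 220 166  71  60  66  62  64  71  54  23  10  19  37  63 110 150 159
200 a  83 108 149 169 167 176 189 203 209 210 210 204 173 130 126 129 130 130 131 132 134 138 141 143 147 149
200 b 
[... 2923 characters left out ...]
 138 177 165 165 161 162 160 155 152 153
214 a 205 170 119  89  79  60  71  86  87  87  84  70  55  54  53  56  99 128 156 181 157 149 145 142 142 143
214 b 217 181 127  95  85  64  76  90  94  93  90  76  59  58  56  59 105 136 165 192 167 158 153 152 151 152
215 a 166 132 100  83  70  59  69  82  86  88  85  71  54  53  54  60  72  84 118 176 185 152 142 142 142 142
215 b 176 140 107  88  74  62  74  86  93  93  90  75  59  58  57  64  78  89 126 187 197 161 151 151 151 151
216 a  90  70  79  80  67  57  69  80  84  88  83  66  55  61  71  79  77  78  87 127 172 172 146 141 141 141
216 b  94  74  83  85  71  62  72  86  90  94  88  71  59  65  76  84  83  84  92 135 183 182 154 149 149 149
```

>>> send_rows(
  moves=[-1,-5,0,0,0,0,20,-2,-10,0,0,0,0,20,-2,-13,0,0,0,0,20,-2,-14,0,0,0,0,20,-2,-14,0,0,0,0,20,-2,-14,0,0,0,0,20],
)

```text
t: 7.25
ee_pos: [0.6013, 0.1729, 0.2548]
tool_rot: [2.558, 1.824, 0.0]
wrist_force: [0.2, -0.7, -1.6]
grip_width: 0.341
grip_force: 98.8
```

```bash
cat >> h.py <<'E'
SH=np.array([.578,.184]);A=np.radians(-19);U=np.array([np.cos(A),np.sin(A)]);V=np.array([-U[1],U[0]])
def vs(n=1):
    "TCP and force in (assumed) vise axes; the repeated reading comes from a camera call's 0.05 s"
    for i in range(n):
        if i: grab_frame("scene")
        s=get_state();p=s["ee_pos"];f=s["wrist_force"];m=s["torque"]
        print("t",round(s["t"],2),"x,y,z mm",((p[:2]-SH)@U*1e3).round(2),((p[:2]-SH)@V*1e3).round(2),(p[2]*1e3).round(2),"F",(f[:2]@U).round(2),(f[:2]@V).round(2),f[2].round(2),"M about y",(m[:2]@V).round(3),"x",(m[:2]@U).round(3),"g",round(s["grip_width"],4))
E
python3 -c "
from h import *
vs(3)"
```

```text
t 7.25 x,y,z mm 25.69 -2.92 254.83 F 0.4 -0.65 -1.65 M about y -0.005 x -0.025 g 0.3411
t 7.3 x,y,z mm 25.78 -2.96 254.85 F 0.34 -0.1 -1.34 M about y -0.003 x 0.022 g 0.3361
t 7.35 x,y,z mm 25.82 -2.99 254.82 F 0.02 0.43 -1.39 M about y -0.017 x -0.025 g 0.3416
```

>>> send_rows(
  moves=[0,-1,0,0,0,0,20,0,-1.5,0,0,0,0,20,0,-2,0,0,0,0,20,0,-2,0,0,0,0,20],
)

```text
t: 7.75
ee_pos: [0.5994, 0.1736, 0.2548]
tool_rot: [-2.558, -1.824, -0.0]
wrist_force: [-0.1, 0.6, -1.1]
grip_width: 0.338
grip_force: 98.8
```

```bash
python3 -c "
from h import *
vs(2)"
```

```text
t 7.75 x,y,z mm 23.62 -2.9 254.8 F -0.25 0.55 -1.15 M about y -0.019 x -0.009 g 0.3382
t 7.8 x,y,z mm 23.66 -2.91 254.81 F -0.27 0.15 -1.54 M about y 0.008 x -0.003 g 0.336
```

>>> send_rows(
  moves=[0,-0.5,0,0,0,0,20,0,-1,0,0,0,0,20,0,-1,0,0,0,0,20],
)

```text
t: 8.1
ee_pos: [0.5984, 0.1739, 0.2548]
tool_rot: [-2.558, -1.824, -0.0]
wrist_force: [0.4, -0.2, -2.2]
grip_width: 0.336
grip_force: 98.8
```

```bash
python3 -c "
from h import *
vs(2)"
```

```text
t 8.1 x,y,z mm 22.61 -2.92 254.79 F 0.43 -0.08 -2.15 M about y 0.024 x 0.007 g 0.3355
t 8.15 x,y,z mm 22.65 -2.95 254.83 F -0.35 -0.53 -1.82 M about y -0.024 x -0.047 g 0.3391
```

Continue in 1 mm steps.

>>> send_rows(
  moves=[0,-0.5,0,0,0,0,20,0,-1,0,0,0,0,20,0,-1,0,0,0,0,20],
)

```text
t: 8.45
ee_pos: [0.5975, 0.1742, 0.2548]
tool_rot: [-2.558, -1.824, -0.0]
wrist_force: [-0.9, 0.5, -1.9]
grip_width: 0.339
grip_force: 98.8
```

```bash
python3 -c "
from h import *
vs(2)"
```

```text
t 8.45 x,y,z mm 21.58 -2.9 254.81 F -0.98 0.21 -1.88 M about y 0.049 x -0.023 g 0.3391
t 8.5 x,y,z mm 21.65 -2.94 254.82 F 0.0 0.37 -1.92 M about y -0.009 x -0.069 g 0.3383
```

>>> send_rows(
  moves=[0,-0.5,0,0,0,0,20,0,-0.8,0,0,0,0,20,0,-0.8,0,0,0,0,20],
)

```text
t: 8.8
ee_pos: [0.5967, 0.1745, 0.2548]
tool_rot: [-2.558, -1.824, -0.0]
wrist_force: [0.1, -0.0, -1.7]
grip_width: 0.344
grip_force: 98.8
```

```bash
python3 -c "
from h import *
vs(2)"
```

```text
t 8.8 x,y,z mm 20.82 -2.91 254.8 F 0.07 -0.02 -1.74 M about y 0.027 x 0.008 g 0.344
t 8.85 x,y,z mm 20.87 -2.93 254.84 F -0.21 0.44 -1.26 M about y 0.012 x -0.01 g 0.3361
```

>>> send_rows(
  moves=[0,-0.5,0,0,0,0,20,0,-0.8,0,0,0,0,20,0,-0.8,0,0,0,0,20],
)

```text
t: 9.15
ee_pos: [0.5963, 0.1745, 0.2549]
tool_rot: [2.558, 1.823, 0.001]
wrist_force: [1.0, -0.2, -1.8]
grip_width: 0.34
grip_force: 98.7
```

```bash
python3 -c "
from h import *
vs(2)"
```

```text
t 9.15 x,y,z mm 20.37 -3.04 254.89 F 1.01 0.1 -1.78 M about y -0.275 x 0.045 g 0.3395
t 9.2 x,y,z mm 20.35 -3.0 254.91 F 1.29 0.05 -1.4 M about y -0.334 x 0.001 g 0.3379
```

>>> send_rows(
  moves=[0,-0.4,0,0,0,0,20,0,-0.7,0,0,0,0,20,0,-0.7,0,0,0,0,20],
)

```text
t: 9.5
ee_pos: [0.596, 0.1746, 0.255]
tool_rot: [2.557, 1.823, 0.002]
wrist_force: [2.3, -0.8, -2.7]
grip_width: 0.338
grip_force: 98.7
```

```bash
python3 -c "
from h import *
vs(2)"
```

```text
t 9.5 x,y,z mm 20.07 -3.05 255.03 F 2.46 0.0 -2.73 M about y -0.763 x 0.093 g 0.3385
t 9.55 x,y,z mm 20.09 -3.06 255.05 F 3.25 -0.25 -2.24 M about y -0.871 x 0.023 g 0.3399
```

Light touch found: 3 N. Zero force extrapolates to a commanded TCP x ≈ 20.5. The sideways position is less certain, so I'll feel it with a light touch of the blade's edge on the shaft's side.

>>> send_rows(
  moves=[0,3,0,0,0,0,20,0,8,0,0,0,0,20,-7,8,0,0,0,0,20,-15,8,0,0,0,0,20,-22,5,0,0,0,0,20,-22,0,0,0,0,0,20,-22,-6,0,0,0,0,20,-22,-10.4,0,0,0,0,20,-21,-10.4,0,0,0,0,20,-20,-10.4,0,0,0,0,20,-20,-10.4,0,0,0,0,20],
)

```text
t: 10.65
ee_pos: [0.5792, 0.1599, 0.2548]
tool_rot: [2.557, 1.825, 0.001]
wrist_force: [-1.1, 0.4, -1.4]
grip_width: 0.334
grip_force: 99.0
```

```bash
python3 -c "
from h import *
vs(2)"
```

```text
t 10.65 x,y,z mm 8.98 -22.41 254.81 F -1.17 0.04 -1.42 M about y -0.014 x 0.015 g 0.3344
t 10.7 x,y,z mm 9.08 -22.7 254.77 F 1.19 -0.02 -1.37 M about y -0.012 x -0.004 g 0.3399
```

>>> send_rows(
  moves=[0.6,0,0,0,0,0,20,1.2,0,0,0,0,0,20,1.2,0,0,0,0,0,20],
)

```text
t: 11.0
ee_pos: [0.5795, 0.1606, 0.2548]
tool_rot: [2.558, 1.824, 0.0]
wrist_force: [0.7, -0.1, -2.2]
grip_width: 0.34
grip_force: 99.0
```

```bash
python3 -c "
from h import *
vs(2)"
```

```text
t 11.0 x,y,z mm 9.07 -21.68 254.77 F 0.7 0.15 -2.19 M about y -0.002 x -0.042 g 0.3404
t 11.05 x,y,z mm 9.06 -21.73 254.77 F 0.01 -0.36 -2.59 M about y 0.018 x -0.018 g 0.3399
```

>>> send_rows(
  moves=[0.5,0,0,0,0,0,20,1,0,0,0,0,0,20,1,0,0,0,0,0,20],
)

```text
t: 11.35
ee_pos: [0.5797, 0.1616, 0.2548]
tool_rot: [-2.558, -1.824, -0.0]
wrist_force: [-0.2, -0.1, -1.9]
grip_width: 0.337
grip_force: 99.0
```

```bash
python3 -c "
from h import *
vs(2)"
```

```text
t 11.35 x,y,z mm 8.93 -20.59 254.78 F -0.16 -0.17 -1.92 M about y -0.053 x 0.025 g 0.3368
t 11.4 x,y,z mm 8.96 -20.66 254.81 F 0.54 -0.54 -1.3 M about y -0.051 x -0.033 g 0.3408
```

>>> send_rows(
  moves=[0.5,0,0,0,0,0,20,1,0,0,0,0,0,20,1,0,0,0,0,0,20],
)

```text
t: 11.7
ee_pos: [0.5801, 0.1626, 0.2548]
tool_rot: [-2.558, -1.824, -0.0]
wrist_force: [-0.1, 0.1, -1.7]
grip_width: 0.341
grip_force: 99.0
```

```bash
python3 -c "
from h import *
vs(2)"
```

```text
t 11.7 x,y,z mm 8.95 -19.59 254.8 F -0.14 0.07 -1.7 M about y 0.01 x 0.045 g 0.3406
t 11.75 x,y,z mm 8.93 -19.65 254.8 F 0.11 -0.13 -1.53 M about y -0.048 x -0.003 g 0.3403
```

>>> send_rows(
  moves=[0.5,0,0,0,0,0,20,0.8,0,0,0,0,0,20,0.8,0,0,0,0,0,20],
)

```text
t: 12.05
ee_pos: [0.5803, 0.1632, 0.2548]
tool_rot: [2.558, 1.824, 0.0]
wrist_force: [-0.3, 0.4, -1.9]
grip_width: 0.338
grip_force: 99.0
```

```bash
python3 -c "
from h import *
vs(2)"
```

```text
t 12.05 x,y,z mm 8.98 -18.87 254.8 F -0.45 0.32 -1.89 M about y -0.029 x 0.004 g 0.3383
t 12.1 x,y,z mm 8.97 -18.88 254.8 F -0.79 -0.08 -1.98 M about y 0.031 x -0.038 g 0.3386
```

>>> send_rows(
  moves=[0.4,0,0,0,0,0,20,0.7,0,0,0,0,0,20,0.7,0,0,0,0,0,20],
)

```text
t: 12.4
ee_pos: [0.5806, 0.1639, 0.2548]
tool_rot: [-2.558, -1.824, -0.0]
wrist_force: [0.2, 0.6, -2.6]
grip_width: 0.341
grip_force: 99.0
```

```bash
python3 -c "
from h import *
vs(2)"
```

```text
t 12.4 x,y,z mm 8.96 -18.15 254.79 F -0.01 0.68 -2.6 M about y 0.02 x -0.044 g 0.3412
t 12.45 x,y,z mm 8.97 -18.21 254.81 F -0.36 -0.5 -1.65 M about y -0.059 x 0.008 g 0.3368
```

>>> send_rows(
  moves=[0.5,0,0,0,0,0,20,0.8,0,0,0,0,0,20,0.8,0,0,0,0,0,20],
)

```text
t: 12.75
ee_pos: [0.5808, 0.1647, 0.2548]
tool_rot: [2.558, 1.824, 0.0]
wrist_force: [0.6, -0.1, -1.2]
grip_width: 0.336
grip_force: 99.0
```

```bash
python3 -c "
from h import *
vs(2)"
```

```text
t 12.75 x,y,z mm 8.97 -17.36 254.77 F 0.63 0.07 -1.19 M about y 0.003 x 0.009 g 0.3356
t 12.8 x,y,z mm 8.96 -17.38 254.81 F -0.11 0.47 -2.0 M about y -0.046 x -0.011 g 0.3391
```

>>> send_rows(
  moves=[0.4,0,0,0,0,0,20,0.7,0,0,0,0,0,20,0.7,0,0,0,0,0,20],
)

```text
t: 13.1
ee_pos: [0.581, 0.1652, 0.2548]
tool_rot: [2.558, 1.824, -0.0]
wrist_force: [-0.5, -0.3, -1.1]
grip_width: 0.339
grip_force: 99.0
```

```bash
python3 -c "
from h import *
vs(2)"
```

```text
t 13.1 x,y,z mm 8.99 -16.75 254.81 F -0.4 -0.41 -1.08 M about y 0.028 x -0.056 g 0.3388
t 13.15 x,y,z mm 9.0 -16.8 254.8 F -0.44 0.72 -1.92 M about y 0.043 x -0.011 g 0.3393
```

>>> send_rows(
  moves=[0.4,0,0,0,0,0,20,0.7,0,0,0,0,0,20,0.7,0,0,0,0,0,20],
)

```text
t: 13.45
ee_pos: [0.5812, 0.1655, 0.2548]
tool_rot: [2.558, 1.823, -0.001]
wrist_force: [-0.7, 0.1, -0.2]
grip_width: 0.335
grip_force: 99.0
```

```bash
python3 -c "
from h import *
vs(2)"
```

```text
t 13.45 x,y,z mm 9.05 -16.5 254.76 F -0.67 -0.13 -0.2 M about y 0.06 x -0.341 g 0.3351
t 13.5 x,y,z mm 9.02 -16.47 254.77 F 0.75 -1.11 -1.31 M about y 0.032 x -0.35 g 0.3361
```

Side touch at TCP y ≈ −16.65, so the centred blade is at TCP y ≈ −2.15. I move over the gap with the flat face 0.4 mm off the shaft.

>>> send_rows(
  moves=[-3,0,0,0,0,0,20,-3,8,0,0,0,0,20,-3,16,0,0,0,0,20,6,16,0,0,0,0,20,13.9,16,0,0,0,0,20,13.9,13,0,0,0,0,20,13.9,11.9,0,0,0,0,20,13.9,11.9,2,0,0,0,20,13.9,11.9,4,0,0,0,20,13.9,11.9,4,0,0,0,20,13.9,11.9,4,0,0,0,20],
)

```text
t: 14.6
ee_pos: [0.5968, 0.175, 0.2507]
tool_rot: [-2.558, -1.823, 0.001]
wrist_force: [0.7, -0.0, -2.1]
grip_width: 0.339
grip_force: 99.1
```

```bash
python3 -c "
from h import *
vs(2);st()"
```

```text
t 14.6 x,y,z mm 20.75 -2.38 250.7 F 0.63 0.2 -2.11 M about y -0.011 x 0.019 g 0.3391
t 14.65 x,y,z mm 20.83 -2.34 250.79 F 0.34 -0.43 -1.54 M about y -0.014 x 0.015 g 0.3407
t 14.65 p [596.9 175.  250.8] az -19.03 tilt [-3.e-04  1.e-04 -1.e+00] F [ 0.18 -0.52 -1.54] M [ 0.01 -0.02  0.01] grip 0.3406958694084325 99.07262921333313 q [-0.83  0.6   0.84  1.41 -0.45  1.33 -0.31]
```

>>> send_rows(
  moves=[0,0,0.8,0,0,0,20,0,0,1.6,0,0,0,20,0,0,2.4,0,0,0,20,0,0,3.2,0,0,0,20,0,0,4,0,0,0,20,0,0,4,0,0,0,20],
)

```text
t: 15.25
ee_pos: [0.597, 0.1752, 0.2466]
tool_rot: [-2.558, -1.824, 0.0]
wrist_force: [-0.1, -0.1, -2.3]
grip_width: 0.338
grip_force: 99.1
```

```bash
python3 -c "
from h import *
vs(2)"
```

```text
t 15.25 x,y,z mm 20.82 -2.16 246.63 F -0.07 -0.15 -2.31 M about y -0.035 x -0.053 g 0.3381
t 15.3 x,y,z mm 20.85 -2.13 246.74 F -0.09 -0.1 -1.23 M about y -0.012 x -0.029 g 0.3408
```

>>> send_rows(
  moves=[0,0,0.5,0,0,0,20,0,0,1,0,0,0,20,0,0,1,0,0,0,20],
)

```text
t: 15.6
ee_pos: [0.597, 0.1753, 0.2457]
tool_rot: [-2.558, -1.824, 0.0]
wrist_force: [-0.7, 0.5, -2.0]
grip_width: 0.338
grip_force: 99.1
```

```bash
python3 -c "
from h import *
vs(2)"
```

```text
t 15.6 x,y,z mm 20.77 -2.1 245.72 F -0.8 0.26 -2.01 M about y -0.003 x -0.009 g 0.338
t 15.65 x,y,z mm 20.81 -2.15 245.76 F -0.05 0.35 -2.28 M about y 0.039 x -0.011 g 0.3398
```

>>> send_rows(
  moves=[0,0,0.5,0,0,0,20,0,0,1,0,0,0,20,0,0,1,0,0,0,20],
)

```text
t: 15.95
ee_pos: [0.5968, 0.1753, 0.2447]
tool_rot: [-2.557, -1.824, 0.0]
wrist_force: [-0.6, 0.2, -1.0]
grip_width: 0.338
grip_force: 99.1
```

```bash
python3 -c "
from h import *
vs(2)"
```

```text
t 15.95 x,y,z mm 20.65 -2.08 244.69 F -0.62 0.03 -0.95 M about y 0.212 x -0.005 g 0.3376
t 16.0 x,y,z mm 20.65 -2.09 244.71 F -0.23 -0.3 -1.83 M about y 0.221 x -0.004 g 0.3402
```

The blade is in the gap, with a light bow contact. I work it down and watch the force.

>>> send_rows(
  moves=[0,0,0.7,0,0,0,20,0,0,1.4,0,0,0,20,0,0,2,0,0,0,20,0,0,2,0,0,0,20],
)

```text
t: 16.4
ee_pos: [0.5969, 0.1754, 0.2429]
tool_rot: [-2.557, -1.824, -0.0]
wrist_force: [-2.0, 0.0, 1.3]
grip_width: 0.346
grip_force: 99.4
```

```bash
python3 -c "
from h import *
vs(2)"
```

```text
t 16.4 x,y,z mm 20.67 -2.01 242.92 F -1.93 -0.62 1.32 M about y 0.59 x 0.032 g 0.346
t 16.45 x,y,z mm 20.68 -2.0 242.92 F -2.48 -0.1 0.42 M about y 0.604 x -0.033 g 0.3394
```

>>> send_rows(
  moves=[0,0,0.7,0,0,0,20,0,0,1.4,0,0,0,20,0,0,2,0,0,0,20,0,0,2,0,0,0,20],
)

```text
t: 16.85
ee_pos: [0.5969, 0.1753, 0.2408]
tool_rot: [-2.557, -1.824, 0.0]
wrist_force: [-2.6, 1.0, 2.3]
grip_width: 0.338
grip_force: 99.6
```

```bash
python3 -c "
from h import *
vs(2)"
```

```text
t 16.85 x,y,z mm 20.69 -2.04 240.78 F -2.78 0.11 2.29 M about y 0.843 x 0.007 g 0.338
t 16.9 x,y,z mm 20.68 -2.01 240.82 F -2.85 0.18 1.71 M about y 0.838 x -0.029 g 0.3411
```

>>> send_rows(
  moves=[0,0,0.7,0,0,0,20,0,0,1.4,0,0,0,20,0,0,2,0,0,0,20,0,0,2,0,0,0,20],
)

```text
t: 17.3
ee_pos: [0.5969, 0.1753, 0.2387]
tool_rot: [-2.558, -1.824, 0.0]
wrist_force: [-3.2, 1.3, 3.2]
grip_width: 0.338
grip_force: 99.7
```

```bash
python3 -c "
from h import *
vs(2)"
```

```text
t 17.3 x,y,z mm 20.72 -2.07 238.75 F -3.4 0.18 3.23 M about y 1.075 x -0.01 g 0.3381
t 17.35 x,y,z mm 20.7 -2.04 238.72 F -3.89 -0.15 3.22 M about y 1.062 x 0.023 g 0.3417
```

>>> send_rows(
  moves=[0,0,0.7,0,0,0,20,0,0,1.4,0,0,0,20,0,0,2,0,0,0,20,0,0,2,0,0,0,20],
)

```text
t: 17.75
ee_pos: [0.5969, 0.1753, 0.2367]
tool_rot: [-2.558, -1.824, 0.0]
wrist_force: [-4.6, 1.1, 3.6]
grip_width: 0.336
grip_force: 99.7
```

```bash
python3 -c "
from h import *
vs(2)"
```

```text
t 17.75 x,y,z mm 20.72 -2.1 236.67 F -4.75 -0.46 3.61 M about y 1.217 x 0.03 g 0.3358
t 17.8 x,y,z mm 20.7 -2.07 236.63 F -3.79 -0.08 2.9 M about y 1.235 x -0.004 g 0.342
```

>>> send_rows(
  moves=[0,0,0.7,0,0,0,20,0,0,1.4,0,0,0,20,0,0,2,0,0,0,20,0,0,2,0,0,0,20],
)

```text
t: 18.2
ee_pos: [0.5969, 0.1752, 0.2346]
tool_rot: [-2.558, -1.824, 0.0]
wrist_force: [-4.3, 0.8, 3.4]
grip_width: 0.339
grip_force: 99.8
```

```bash
python3 -c "
from h import *
vs(2)"
```

```text
t 18.2 x,y,z mm 20.73 -2.12 234.58 F -4.32 -0.64 3.38 M about y 1.312 x 0.026 g 0.3387
t 18.25 x,y,z mm 20.71 -2.06 234.59 F -5.07 -0.05 3.13 M about y 1.347 x 0.006 g 0.341
```

>>> send_rows(
  moves=[0,0,0.8,0,0,0,20,0,0,1.6,0,0,0,20,0,0,2.4,0,0,0,20,0,0,3,0,0,0,20],
)

```text
t: 18.65
ee_pos: [0.5969, 0.1752, 0.2317]
tool_rot: [-2.558, -1.824, 0.0]
wrist_force: [-4.4, 1.8, 4.6]
grip_width: 0.339
grip_force: 99.8
```

```bash
python3 -c "
from h import *
vs(2)"
```

```text
t 18.65 x,y,z mm 20.74 -2.14 231.74 F -4.79 0.24 4.56 M about y 1.475 x -0.064 g 0.3387
t 18.7 x,y,z mm 20.75 -2.17 231.58 F -5.0 0.21 2.26 M about y 1.284 x 0.033 g 0.3385
```

>>> send_rows(
  moves=[0,0,0.8,0,0,0,20,0,0,1.6,0,0,0,20,0,0,2.4,0,0,0,20,0,0,3,0,0,0,20],
)

```text
t: 19.1
ee_pos: [0.5969, 0.1752, 0.2285]
tool_rot: [-2.558, -1.824, 0.001]
wrist_force: [-5.0, 1.6, 3.3]
grip_width: 0.337
grip_force: 99.7
```

```bash
python3 -c "
from h import *
vs(2)"
```

```text
t 19.1 x,y,z mm 20.73 -2.15 228.5 F -5.25 -0.16 3.34 M about y 1.374 x 0.03 g 0.3365
t 19.15 x,y,z mm 20.73 -2.19 228.35 F -4.76 0.05 1.92 M about y 1.338 x 0.055 g 0.3392
```

>>> send_rows(
  moves=[0,0,0.8,0,0,0,20,0,0,1.6,0,0,0,20,0,0,2.4,0,0,0,20,0,0,3,0,0,0,20],
)

```text
t: 19.55
ee_pos: [0.5969, 0.1752, 0.2255]
tool_rot: [-2.558, -1.824, 0.001]
wrist_force: [-4.5, 2.0, 2.0]
grip_width: 0.34
grip_force: 99.7
```

```bash
python3 -c "
from h import *
vs(2)"
```

```text
t 19.55 x,y,z mm 20.75 -2.17 225.5 F -4.9 0.46 1.97 M about y 1.328 x -0.041 g 0.3397
t 19.6 x,y,z mm 20.77 -2.2 225.36 F -4.48 0.09 0.11 M about y 1.239 x -0.008 g 0.3374
```

>>> send_rows(
  moves=[0,0,0.8,0,0,0,20,0,0,1.6,0,0,0,20,0,0,2.4,0,0,0,20,0,0,3.2,0,0,0,20,0,0,4,0,0,0,20],
)

```text
t: 20.1
ee_pos: [0.5975, 0.1747, 0.2218]
tool_rot: [2.557, 1.823, 0.001]
wrist_force: [-2.0, 0.9, 0.5]
grip_width: 0.341
grip_force: 99.2
```

```bash
python3 -c "
from h import *
vs(2)"
```

```text
t 20.1 x,y,z mm 21.49 -2.42 221.79 F -2.2 0.16 0.53 M about y 0.493 x -0.011 g 0.3415
t 20.15 x,y,z mm 21.4 -2.4 221.65 F -1.72 0.05 -0.28 M about y 0.362 x -0.077 g 0.3398
```

>>> send_rows(
  moves=[0,0,0.8,0,0,0,20,0,0,1.6,0,0,0,20,0,0,2.4,0,0,0,20,0,0,3.2,0,0,0,20,0,0,4,0,0,0,20],
)

```text
t: 20.65
ee_pos: [0.5971, 0.1752, 0.2177]
tool_rot: [2.558, 1.824, 0.0]
wrist_force: [-0.4, -0.0, 0.0]
grip_width: 0.342
grip_force: 99.2
```

```bash
python3 -c "
from h import *
vs(2)"
```

```text
t 20.65 x,y,z mm 20.92 -2.08 217.73 F -0.37 -0.15 0.03 M about y 0.296 x 0.014 g 0.342
t 20.7 x,y,z mm 21.18 -2.17 217.6 F -1.79 0.67 -0.23 M about y 0.067 x -0.0 g 0.3389
```

>>> send_rows(
  moves=[0,0,0.8,0,0,0,20,0,0,1.6,0,0,0,20,0,0,2.4,0,0,0,20,0,0,3.2,0,0,0,20,0,0,4,0,0,0,20],
)

```text
t: 21.2
ee_pos: [0.5971, 0.175, 0.2137]
tool_rot: [2.558, 1.824, 0.0]
wrist_force: [-0.9, -0.7, -1.1]
grip_width: 0.337
grip_force: 99.1
```

```bash
python3 - <<'E'
from h import *
vs(2)
s=grab_frame('scene');t=grab_frame('top')
cv2.imwrite("pics/c8.png",np.hstack([crop(s,340,170,80,100,5),crop(t,200,175,80,100,5)]))
E
```

```text
t 21.2 x,y,z mm 21.02 -2.23 213.71 F -0.65 -0.94 -1.06 M about y 0.004 x -0.001 g 0.3366
t 21.25 x,y,z mm 20.93 -2.24 213.6 F 0.08 -0.63 -2.52 M about y 0.022 x -0.066 g 0.3385
```

View pics/c8.png

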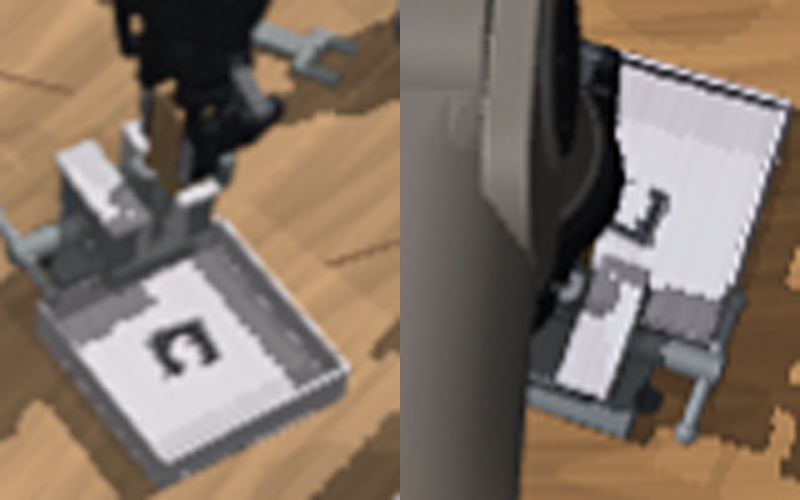

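The clip lies in the tray: scene crop (185,345), top crop (645,215), clear of the wedge. Now I raise the wedge and take it back.

>>> send_rows(
  moves=[0,0.7,-10,0,0,0,20,0,1,-25,0,0,0,20,0,1,-45,0,0,0,20,0,1,-65,0,0,0,20,0,1,-85,0,0,0,20,0,1,-85,0,0,0,20,0,1,-85,0,0,0,20],
)

```text
t: 22.05
ee_pos: [0.5982, 0.1747, 0.2997]
tool_rot: [2.558, 1.824, 0.003]
wrist_force: [-0.4, 0.5, -2.3]
grip_width: 0.337
grip_force: 99.4
```

```bash
python3 -c "
from h import *
vs(1);go(.469,-.2572,.2985,0)"
```

```text
t 22.05 x,y,z mm 22.15 -2.2 299.73 F -0.53 0.38 -2.3 M about y 0.003 x -0.035 g 0.337
shift [-450.4   18.6    0.7] turn [ 0.0014 -0.0009 -0.332 ]
```

>>> send_rows(
  moves=[-30,1,0,0,0,-0.02,20,-70,3,0,0,0,-0.05,20,-110,4,0,0,0,-0.08,20,-150,6,0,0,0,-0.11,20,-190,8,0,0,0,-0.14,20,-230,9,0,0,0,-0.17,20,-270,11,0,0,0,-0.2,20,-310,13,0,0,0,-0.23,20,-350,15,0,0,0,-0.26,20,-390,16,0,0,0,-0.29,20,-420,17,0,0,0,-0.31,20,-440,18,0,0,0,-0.325,20,-450.4,18.6,0,0,0,-0.332,20,-450.4,18.6,0,0,0,-0.332,20,-450.4,18.6,0,0,0,-0.332,20,-450.4,18.6,0,0,0,-0.332,20,-450.4,18.6,0,0,0,-0.332,20],
)

```text
t: 23.75
ee_pos: [0.4696, -0.2555, 0.2986]
tool_rot: [-2.218, -2.224, -0.001]
wrist_force: [0.6, 0.2, -1.7]
grip_width: 0.342
grip_force: 99.3
```

```bash
python3 -c "
from h import *
st();go(.469,-.2572,.235,0)"
```

```text
t 23.75 p [ 469.6 -255.5  298.6] az 0.17 tilt [-1.e-04  8.e-04 -1.e+00] F [ 0.55  0.24 -1.73] M [-0.02  0.   -0.01] grip 0.34224765704947036 99.32938814163208 q [-0.21  0.38  0.92  1.59 -0.31  1.33  0.75]
shift [-1.8 -0.6 63.6] turn [-0.0001 -0.0008  0.0029]
```

>>> send_rows(
  moves=[-0.8,-0.5,20,0,0,0,20,-0.8,-0.5,45,0,0,0,20,-0.8,-0.5,63,0,0,0,20,-0.8,-0.5,63,0,0,0,20,-0.8,-0.5,63,0,0,0,20,-0.8,-0.5,63,0,0,0,20],
)

```text
t: 24.35
ee_pos: [0.4691, -0.2581, 0.2371]
tool_rot: [2.219, 2.221, 0.001]
wrist_force: [1.2, 1.1, -1.9]
grip_width: 0.34
grip_force: 99.4
```

```bash
python3 -c "
from h import *
st();go(.469,-.2572,.160,0)"
```

```text
t 24.35 p [ 469.1 -258.1  237.1] az 0.04 tilt [ 0.0022 -0.0012 -1.    ] F [ 1.17  1.14 -1.91] M [-0.   -0.01  0.02] grip 0.34039966949856953 99.35905694961548 q [-0.18  0.43  0.89  1.68 -0.36  1.2   0.79]
shift [ 1.  -0.3 77.1] turn [0.0022 0.0012 0.0007]
```

Into the slot, stepwise.

>>> send_rows(
  moves=[0.5,0,5,0,0,0,20,0.5,0,12,0,0,0,20,0.5,0,20,0,0,0,20,0.5,0,25,0,0,0,20,0.5,0,25,0,0,0,20],
)

```text
t: 24.85
ee_pos: [0.4677, -0.2568, 0.2096]
tool_rot: [-2.22, -2.22, 0.001]
wrist_force: [-0.2, 0.4, -1.2]
grip_width: 0.336
grip_force: 99.4
```

```bash
python3 -c "
from h import *
st()"
```

```text
t 24.85 p [ 467.7 -256.8  209.6] az -0.0 tilt [-0.0022  0.0011 -1.    ] F [-0.21  0.37 -1.2 ] M [ 0.02 -0.01 -0.05] grip 0.3356403992103615 99.35946464538574 q [-0.17  0.46  0.87  1.72 -0.38  1.15  0.81]
```

>>> send_rows(
  moves=[0,0,8,0,0,0,20,0,0,16,0,0,0,20,0,0,24,0,0,0,20,0,0,32,0,0,0,20,0,0,40,0,0,0,20,0,0,46,0,0,0,20,0,0,46,0,0,0,20],
)

```text
t: 25.55
ee_pos: [0.4678, -0.2569, 0.1637]
tool_rot: [-2.22, -2.22, 0.001]
wrist_force: [-0.1, 0.1, -1.3]
grip_width: 0.341
grip_force: 99.4
```

```bash
python3 -c "
from h import *
st()"
```

```text
t 25.55 p [ 467.8 -256.9  163.7] az -0.0 tilt [-1.9e-03  9.0e-04 -1.0e+00] F [-0.07  0.06 -1.27] M [-0.09  0.04 -0.01] grip 0.3413999764638126 99.35941457748413 q [-0.14  0.51  0.84  1.77 -0.43  1.05  0.85]
```

>>> send_rows(
  moves=[0,1,3,0,0,0,20,0,1,6,0,0,0,20,0,1,7.5,0,0,0,20,0,1,7.5,0,0,0,20],
)

```text
t: 25.95
ee_pos: [0.4693, -0.2573, 0.1572]
tool_rot: [-2.221, -2.221, 0.0]
wrist_force: [-0.2, 0.4, -2.2]
grip_width: 0.34
grip_force: 99.4
```

```bash
python3 -c "
from h import *
st()"
```

```text
t 25.95 p [ 469.3 -257.3  157.2] az 0.01 tilt [-2.e-04  1.e-04 -1.e+00] F [-0.2   0.44 -2.17] M [-0.09  0.03 -0.  ] grip 0.33969697541060706 99.35993671417236 q [-0.14  0.52  0.83  1.78 -0.44  1.04  0.86]
```

>>> send_rows(
  moves=[0,0,0.6,0,0,0,20,0,0,1.2,0,0,0,20,0,0,1.2,0,0,0,20],
)

```text
t: 26.25
ee_pos: [0.4693, -0.2573, 0.1561]
tool_rot: [2.221, 2.221, 0.0]
wrist_force: [-0.1, 0.0, -1.5]
grip_width: 0.339
grip_force: 99.4
```

```bash
python3 -c "
from h import *
st()"
```

```text
t 26.25 p [ 469.3 -257.3  156.1] az 0.0 tilt [ 1.e-04  1.e-04 -1.e+00] F [-0.05  0.02 -1.48] M [-0.   -0.01 -0.01] grip 0.33892811454258825 99.35981512069702 q [-0.14  0.52  0.83  1.78 -0.44  1.04  0.86]
```

>>> send_rows(
  moves=[0,0,0.6,0,0,0,20,0,0,1.2,0,0,0,20,0,0,1.2,0,0,0,20],
)

```text
t: 26.55
ee_pos: [0.4694, -0.2575, 0.1557]
tool_rot: [2.221, 2.221, 0.001]
wrist_force: [-1.9, 1.0, 5.4]
grip_width: 0.341
grip_force: 100.2
```

```bash
python3 -c "
from h import *
st()"
```

```text
t 26.55 p [ 469.4 -257.5  155.7] az 0.0 tilt [ 5.e-04  4.e-04 -1.e+00] F [-1.88  0.95  5.36] M [0.28 0.36 0.04] grip 0.3409900855722503 100.17874717712402 q [-0.14  0.52  0.83  1.78 -0.44  1.04  0.86]
```

>>> send_rows(
  moves=[0,0,0.5,0,0,0,20,0,0,1,0,0,0,20,0,0,1,0,0,0,20],
)

```text
t: 26.85
ee_pos: [0.4694, -0.2575, 0.1556]
tool_rot: [-2.221, -2.221, -0.002]
wrist_force: [-3.1, 2.9, 11.3]
grip_width: 0.334
grip_force: 101.1
```

```bash
python3 -c "
from h import *
st()"
```

```text
t 26.85 p [ 469.4 -257.5  155.6] az 0.0 tilt [ 9.e-04  1.e-03 -1.e+00] F [-3.14  2.93 11.33] M [0.58 0.88 0.05] grip 0.33364404100923545 101.05389475822449 q [-0.13  0.52  0.83  1.78 -0.44  1.04  0.86]
```

Home at the same height as it was picked up. I relieve the push, open and lift away.

>>> send_rows(
  moves=[0,0,-1,0,0,0,20,0,0,-1.3,0,0,0,20,0,0,-1.3,0,0,0,34,0,0,-1.3,0,0,0,45,0,0,-1.3,0,0,0,60,0,0,-1.3,0,0,0,80,0,0,-1.3,0,0,0,80,0,0,-1.3,0,0,0,80,0,0,-1.3,0,0,0,80,0,0,-10,0,0,0,80,0,0,-30,0,0,0,80,0,0,-60,0,0,0,80,0,0,-95,0,0,0,80,-50,-100,-120,0,0,0,80,-50,-100,-120,0,0,0,80,-50,-100,-120,0,0,0,80,-50,-100,-120,0,0,0,80],
  squeeze=30,
)

```text
t: 28.55
ee_pos: [0.3669, -0.3096, 0.2754]
tool_rot: [2.227, 2.213, 0.003]
wrist_force: [0.7, 0.2, -0.3]
grip_width: 0.94
grip_force: 0.0
```

```bash
python3 - <<'E'
from h import *
st()
s=grab_frame('scene')
t=grab_frame('top')
cv2.imwrite("pics/c9.png",np.vstack([np.hstack([crop(s,185,255,80,60,5),crop(s,335,185,80,60,5)]),np.hstack([crop(t,390,245,80,60,5),crop(t,200,190,80,60,5)])]))
E
```

```text
t 28.55 p [ 366.9 -309.6  275.4] az -0.37 tilt [ 2.9e-03 -4.0e-04 -1.0e+00] F [ 0.7   0.16 -0.32] M [-0.01 -0.03  0.01] grip 0.9401993254508295 0.0 q [-0.14  0.26  0.98  1.77 -0.23  1.23  0.9 ]
```

View pics/c9.png

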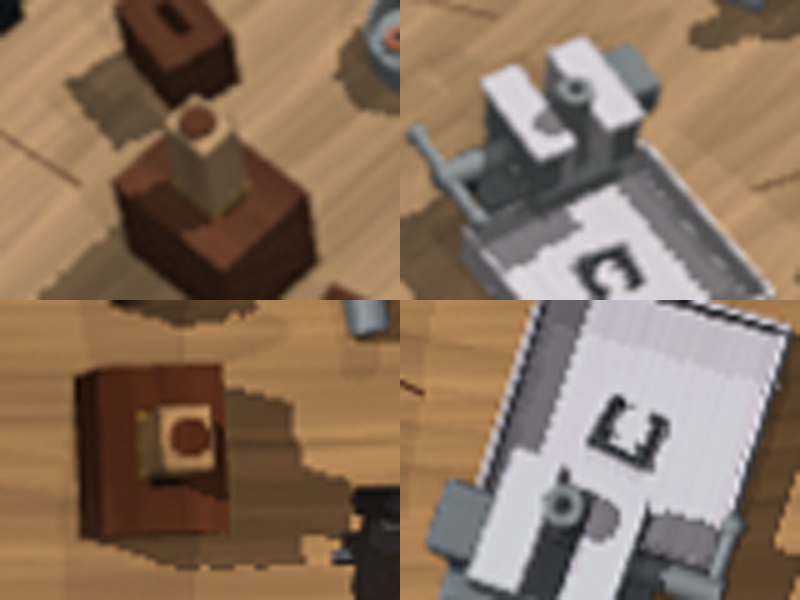

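The wedge stands home in its block (scene crop (205,160)) and the clip lies in the tray (top crop (630,435)). The shaft is bare and the gripper is clear.

```bash
python3 -c "
from bench import r
print(r.close_job())"
```

```text
the job is handed in; nothing more can be done
None
```

The clip is off the shaft and in the tray, the wedge stands fully home in its block and is released, and the job was handed in at about 28.7 s; no verdict came back.

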